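# Fit the right impression tray to the plaster model

### The job

Find which of the three steel impression trays on the sloping stand fits the plaster jaw model that stands on the teal mat: the one whose flange passes all round its teeth with a small even gap. Take that tray by its handle and lower it, without dropping it, gently over the teeth until it rests fully down and level, its handle straight out in front of the front teeth and its heels in line with the ends of the tooth row, then let go. Do not shift the model, and leave the other trays, the spare models and everything else as they are.

Things in the scene. Friction and masses are not known exactly. Their poses are not given: they have to be found in the camera images.
- tray_a: steel impression tray, U-shaped, perforated, 60 g. Inside its flange 65 mm wide, 51.5 long; outside 71 by 54.5. Origin: midway between the open heel ends, level with the flange's lower rim; x forward along the handle, y across, z to the upper side. Channel 11 mm deep, open to -z and at the heels; floor 2 mm thick on top. Starts in any of the stand's three places, tilted 40 degrees.
- tray_a_grip (a point): middle of that tray's straight flat steel handle (free length 43 mm along x, 16 mm wide along y, 4 mm thick along z), at x = 76.5, y = 0, z = 11 mm in the tray's frame; axes as the tray's.
- tray_b: steel impression tray, U-shaped, perforated, 60 g. Inside its flange 75 mm wide, 58.5 long; outside 81 by 61.5. Origin: midway between the open heel ends, level with the flange's lower rim; x forward along the handle, y across, z to the upper side. Channel 11 mm deep, open to -z and at the heels; floor 2 mm thick on top. Starts in any of the stand's three places, tilted 40 degrees.
- tray_b_grip (a point): middle of that tray's straight flat steel handle (free length 43 mm along x, 16 mm wide along y, 4 mm thick along z), at x = 83.5, y = 0, z = 11 mm in the tray's frame; axes as the tray's.
- tray_c: steel impression tray, U-shaped, perforated, 60 g. Inside its flange 55 mm wide, 44.5 long; outside 61 by 47.5. Origin: midway between the open heel ends, level with the flange's lower rim; x forward along the handle, y across, z to the upper side. Channel 11 mm deep, open to -z and at the heels; floor 2 mm thick on top. Starts in any of the stand's three places, tilted 40 degrees.
- tray_c_grip (a point): middle of that tray's straight flat steel handle (free length 43 mm along x, 16 mm wide along y, 4 mm thick along z), at x = 69.5, y = 0, z = 11 mm in the tray's frame; axes as the tray's.
- model_p: plaster upper jaw model, cream, teeth up, loose, 0.18 kg. Tooth row 66 mm wide outside, 54 long, flat tops at z = 36 mm; base 20 thick. Origin: underside, midway between the rear ends of the tooth row; x to the front teeth, z up. The tray that fits it leaves 4.5 mm all round; fully down that tray's axes are parallel to the model's, its origin at x, y, z = 0, 0, 25 mm in the model's frame.
- model_q: plaster upper jaw model, cream, teeth up, loose, 0.18 kg. Tooth row 46 mm wide outside, 40 long, flat tops at z = 36 mm; base 20 thick. Origin: underside, midway between the rear ends of the tooth row; x to the front teeth, z up. The tray that fits it leaves 4.5 mm all round; fully down that tray's axes are parallel to the model's, its origin at x, y, z = 0, 0, 25 mm in the model's frame.
- model_r: plaster upper jaw model, cream, teeth up, loose, 0.18 kg. Tooth row 56 mm wide outside, 47 long, flat tops at z = 36 mm; base 20 thick. Origin: underside, midway between the rear ends of the tooth row; x to the front teeth, z up. The tray that fits it leaves 4.5 mm all round; fully down that tray's axes are parallel to the model's, its origin at x, y, z = 0, 0, 25 mm in the model's frame.
- mat_centre (a point): centre of the upper face of the teal work mat, 170 by 150 mm, 3 mm thick. Any one of the three models stands on it: the one to be fitted (the others are in the clear box); its origin starts within 45 mm of this point.
- stand: fixed blue stand, 300 mm wide. Origin: underside centre. Board rises to +x at 40 degrees from a 10 mm ledge at x = -45, z = 40 mm; 52 mm long. Trays lie at y = -97, 0, 97 mm, channel on the board, heels on the ledge, 8 mm fins between. Handles point up the slope past the board's edge into free air; tray z leans 40 degrees from vertical to the stand's -x.
- spares: fixed clear open box, 120 by 250 mm, 22 mm high, holding the two spare models. Origin: centre of its underside.
- cartridge_a: white twin-barrel cartridge with teal cap, standing, 36 by 62 mm, 125 mm tall; a bystander. Origin: centre of its underside.
- cartridge_b: another such cartridge; a bystander.
- spray_can: blue and white spray can, standing, 66 mm across, 182 mm tall; a bystander. Origin: centre of its underside.
- denture_case: closed blue plastic denture case, 89 by 99 mm, 56 mm tall; a bystander. Origin: centre of its underside.
There are look-alikes about, which are no part of the job. What is shaped like the tray_b but blue is not meant. What is shaped like the tray_a but yellow is not meant.

How it is judged:
On the way, in this order (a step that is already met when the one before it is completed fails the run):
1. the tray that fits the model on the mat is lifted off the stand in the fingers, its origin above 60 mm (((horizontal distance between model_q and mat_centre below 0.07 m and contact force between the fingers and tray_c above 0.5 N and height (world z) of tray_c above 0.06 m) or (horizontal distance between model_r and mat_centre below 0.07 m and contact force between the fingers and tray_a above 0.5 N and height (world z) of tray_a above 0.06 m) or (horizontal distance between model_p and mat_centre below 0.07 m and contact force between the fingers and tray_b above 0.5 N and height (world z) of tray_b above 0.06 m))), for 0.1 s.
2. still in the fingers, that tray is lowered over the teeth of the model to within about 5 mm of fully down ((((horizontal distance between model_q and mat_centre below 0.07 m and x of tray_c in the frame of model_q between -0.007 and 0.007 m and y of tray_c in the frame of model_q between -0.006 and 0.006 m and z of tray_c in the frame of model_q between 0.021 and 0.0305 m and angle between the x axis of tray_c and the x axis of model_q, either way round below 0.17 rad) and contact force between the fingers and tray_c above 0.5 N) or ((horizontal distance between model_r and mat_centre below 0.07 m and x of tray_a in the frame of model_r between -0.007 and 0.007 m and y of tray_a in the frame of model_r between -0.006 and 0.006 m and z of tray_a in the frame of model_r between 0.021 and 0.0305 m and angle between the x axis of tray_a and the x axis of model_r, either way round below 0.17 rad) and contact force between the fingers and tray_a above 0.5 N) or ((horizontal distance between model_p and mat_centre below 0.07 m and x of tray_b in the frame of model_p between -0.007 and 0.007 m and y of tray_b in the frame of model_p between -0.006 and 0.006 m and z of tray_b in the frame of model_p between 0.021 and 0.0305 m and angle between the x axis of tray_b and the x axis of model_p, either way round below 0.17 rad) and contact force between the fingers and tray_b above 0.5 N))), for 0.1 s.
At the end, for the whole second after the job is handed in: The fitting tray rests released on the teeth of the model on the mat: fully down (3.5 mm), level (0.08 rad), centred within 7 mm front to back and 6 mm sideways, handle within 0.17 rad of straight ahead; that model, the other models and the other trays each moved less than 20 mm (((((horizontal distance between model_q and mat_centre below 0.07 m and x of tray_c in the frame of model_q between -0.007 and 0.007 m and y of tray_c in the frame of model_q between -0.006 and 0.006 m and z of tray_c in the frame of model_q between 0.021 and 0.0285 m and angle between the x axis of tray_c and the x axis of model_q, either way round below 0.17 rad) and angle between tray_c's own z axis and vertical below 0.08 rad and angle between model_q's own z axis and vertical below 0.05 rad and linear speed of tray_c below 0.02 m/s and distance of model_q from where it was at the start of the episode below 0.02 m) and distance of each of tray_a, tray_b, model_r, model_p from where it was at the start of the episode below 0.02 m) or (((horizontal distance between model_r and mat_centre below 0.07 m and x of tray_a in the frame of model_r between -0.007 and 0.007 m and y of tray_a in the frame of model_r between -0.006 and 0.006 m and z of tray_a in the frame of model_r between 0.021 and 0.0285 m and angle between the x axis of tray_a and the x axis of model_r, either way round below 0.17 rad) and angle between tray_a's own z axis and vertical below 0.08 rad and angle between model_r's own z axis and vertical below 0.05 rad and linear speed of tray_a below 0.02 m/s and distance of model_r from where it was at the start of the episode below 0.02 m) and distance of each of tray_c, tray_b, model_q, model_p from where it was at the start of the episode below 0.02 m) or (((horizontal distance between model_p and mat_centre below 0.07 m and x of tray_b in the frame of model_p between -0.007 and 0.007 m and y of tray_b in the frame of model_p between -0.006 and 0.006 m and z of tray_b in the frame of model_p between 0.021 and 0.0285 m and angle between the x axis of tray_b and the x axis of model_p, either way round below 0.17 rad) and angle between tray_b's own z axis and vertical below 0.08 rad and angle between model_p's own z axis and vertical below 0.05 rad and linear speed of tray_b below 0.02 m/s and distance of model_p from where it was at the start of the episode below 0.02 m) and distance of each of tray_c, tray_a, model_q, model_r from where it was at the start of the episode below 0.02 m))); the robot touches nothing.
It fails at once if a tray that does not fit the model on the mat is moved more than 20 mm ((horizontal distance between model_q and mat_centre below 0.07 m and distance of any of tray_a, tray_b from where it was at the start of the episode above 0.02 m) or (horizontal distance between model_r and mat_centre below 0.07 m and distance of any of tray_c, tray_b from where it was at the start of the episode above 0.02 m) or (horizontal distance between model_p and mat_centre below 0.07 m and distance of any of tray_c, tray_a from where it was at the start of the episode above 0.02 m)).
It fails at once if a plaster model is moved more than 20 mm (distance of any of model_q, model_r, model_p from where it was at the start of the episode above 0.02 m).
It fails at once if a tray is pressed or knocked against a model with more than 30 N (contact force between any of tray_c, tray_a, tray_b and model_q above 30 N or contact force between any of tray_c, tray_a, tray_b and model_r above 30 N or contact force between any of tray_c, tray_a, tray_b and model_p above 30 N).
It fails at once if a bystander is moved more than 30 mm or knocked over (distance of any of cartridge_a, cartridge_b, spray_can, denture_case from where it was at the start of the episode above 0.03 m).
It also fails if it takes over 43 s, if anything falls off the work surface, if the arm or the gripper's body presses on something with over 40 N, if the wrist force passes 120 N, or if a joint passes its speed limit or range.

### The arm

A 6-joint arm with a two-finger parallel gripper is mounted at the origin on the work surface. World frame = base frame: x ahead of the robot, y to its left, z up, the work surface at z = 0. Lengths are in m, angles in rad, forces in N, time in s.
With the tool pointing down it reaches from about 0.275 to 0.75 m from the base axis. Payload 10.2 kg.
Tool frame: the origin (TCP) lies midway between the tips of the shut fingers; the grasp point (between the pads) lies 19 mm behind it; z points along the fingers, y is the line along which they close (so a half turn about z gives the same grasp; the last joint's range is limited). The gripper opens to 88 mm and grips with 3 to 60 N. Pads are 18 mm wide; open, the fingers measure 123 mm over their backs; the gripper's body (75 mm by 187 mm) begins 45 mm behind the grasp point.
Start: joints at [-1.371, 0.313, 1.498, -0, 1.331, -0.223], TCP at [0.215, -0.479, 0.239] pointing down, gripper open.
Joint ranges: [-2.94, 2.94], [-0.97, 2.17], [0.19, 2.56], [-1.23, 4.37], [0.02, 3.11], [-2.88, 2.88]. Speed limits (rad/s): [2.39, 2.39, 3.01, 3.14, 3.14, 3.14].

### API

Orientations are given as a rotation vector (axis times angle).
In Python, from rig import ctrl, camera, calibration gives the robot as it stands.
- The arm moves only by the shell command python3 -m creep 'ROWS'. ROWS is JSON, a list of rows, each a list of 3 entries, a list of its own where there are three numbers: the shift along the tool's x, y, z in units of 40 mm (1.0 is 40 mm), then the turn about the tool's z in degrees, then the closure, from 0 (fully open) to 1 (shut). In form: [[[x, y, z], spin, claw], ...]. A call has 1 to 20 rows; each row shifts and turns the commanded pose from where the row before left it, along the tool's axes as they then stand; what a row does not reach is not made up. A row lasts 1/12 s, in which the tool goes at most 41.7 mm and 7.16 degrees, less where a joint would pass 70% of its speed; a pose out of reach is approached as far as the arm can. A call is refused whole if a number of a shift passes 1 or a number of a turn 7.16, either way. A call with a gripper value outside its range is refused whole. The fingers move at their own pace and stop on an object; the grip force is fixed at half the most. Time passes only in rows, so rows that do not move let the fingers close. It gives the time, the measured TCP pose, the force, the opening and the grip force at its end, in the units of the state.
- ctrl.get_state(): the state, without advancing time (a new reading comes with each control period).
- camera(name): name is "scene" or "top" or "wrist"; returns the picture (420x560x3 uint8, blue, green, red); there is no depth.
- calibration(name): a dict with "K" (3x3 intrinsics, pixels), "R" (3x3) and "t" (3): a world point X has camera coordinates R X + t. Camera axes: x right, y down, z forward; pixel columns grow to the right and rows downward; lengths in m; the calibration is good to about 2 mm. The wrist camera is an equidistant fisheye: a pixel r from the principal point sees the ray r / f radians off the axis. A picture is of the moment at which its call begins: read the wrist's pose just before it. calibration takes no time and is no camera call; for the wrist camera it gives the pose at the moment of the call.
- ctrl.job_done(): hands the job in; it is judged then, once.
The state is a dict: "time": time; "joint_positions": joint angles; "qvel": joint speeds; "effort": joint torques, N m; "position": TCP position; "tool_rot": TCP orientation; "contact_force": force on the tool from outside, world axes, zero at the start; "wrist_torque": the same for the moment, N m; "finger_gap": finger opening in m; "gripper_force": force on a finger pad.
Only numpy, scipy, OpenCV 4.12 (cv2) and the standard library are available. Lean on these libraries where they do the work, as an engineer would, in place of code of your own. Each camera call takes 0.05 s, during which the arm holds its last target. There are 200 camera calls.

## Working session

There is one attempt and no reset: what is moved stays moved. The work goes in short steps, Python scripts to look and compute and a shell command to move; the robot and the scene stay as the last step left them, time stands still between calls to the robot, and variables do not carry over. Pictures are saved under pics/ and viewed, at most 10 in all, crops included, and the job is handed in when it is done.

```bash
mkdir -p pics; ls; python3 - <<'E'
from rig import ctrl,camera,calibration
import cv2
for n in("scene","top"):
    cv2.imwrite(f"pics/{n}0.png",camera(n)); c=calibration(n); print(n,c)
s=ctrl.get_state(); print(s["time"],s["position"],s["tool_rot"])
E
```

```text
pics
scene {'K': array([[455.40781991,   0.        , 276.32132445],
       [  0.        , 455.40781991, 212.43140481],
       [  0.        ,   0.        ,   1.        ]]), 'R': array([[-8.95517004e-01,  4.45027151e-01,  3.61736480e-04],
       [ 2.59059704e-01,  5.21959941e-01, -8.12678221e-01],
       [-3.61852685e-01, -7.27673454e-01, -5.82712604e-01]]), 't': array([ 0.49233484, -0.1096043 ,  1.46264442])}
top {'K': array([[475.22381642,   0.        , 280.39901364],
       [  0.        , 475.22381642, 218.77354392],
       [  0.        ,   0.        ,   1.        ]]), 'R': array([[-0.01633449, -0.99985248,  0.00531091],
       [-0.99205211,  0.01554381, -0.12486389],
       [ 0.12476292, -0.00730829, -0.99215967]]), 't': array([0.04120239, 0.57290971, 1.45485387])}
0.1 [ 0.21536599 -0.47857907  0.23822582] [-3.07055617e+00 -6.59007368e-01 -1.76003081e-05]
```

View pics/top0.png

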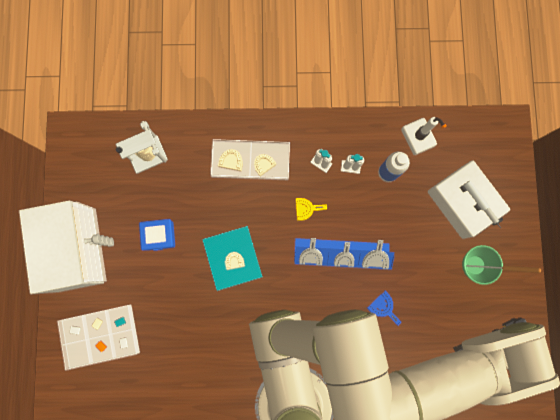

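View pics/scene0.png

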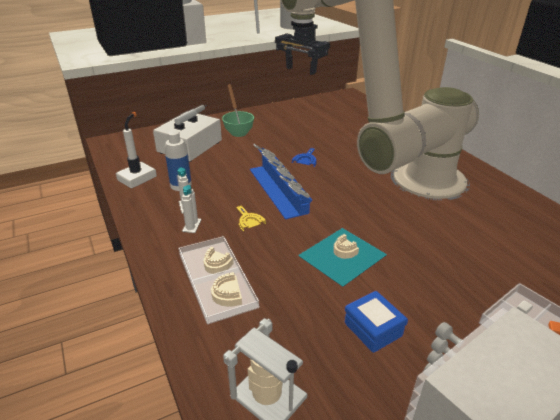

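Top view: the mat model is at (234,260) and the spares at (230,160) and (264,164). The steel trays on the stand are at (312,253), (344,256) and (376,257). The look-alikes, yellow (310,209) and blue (384,306), are excluded. I'll enlarge to compare sizes.

```bash
python3 - <<'E'
import cv2,numpy as np
t=cv2.imread("pics/top0.png")
a=cv2.resize(t[230:280,285:405],None,fx=6.6,fy=6.6,interpolation=cv2.INTER_CUBIC)
b=cv2.resize(t[225:295,200:265],None,fx=3.8,fy=3.8,interpolation=cv2.INTER_CUBIC)
c=cv2.resize(t[135:185,205:295],None,fx=5.3,fy=5.3,interpolation=cv2.INTER_CUBIC)
o=np.zeros((600,800,3),np.uint8); o[:330,:792]=a[:330,:792]; o[332:332+266,:247]=b[:266]; o[332:332+265,250:250+477]=c[:265]
cv2.imwrite("pics/crop1.png",o)
E
```

```text
(no output)
```

View pics/crop1.png

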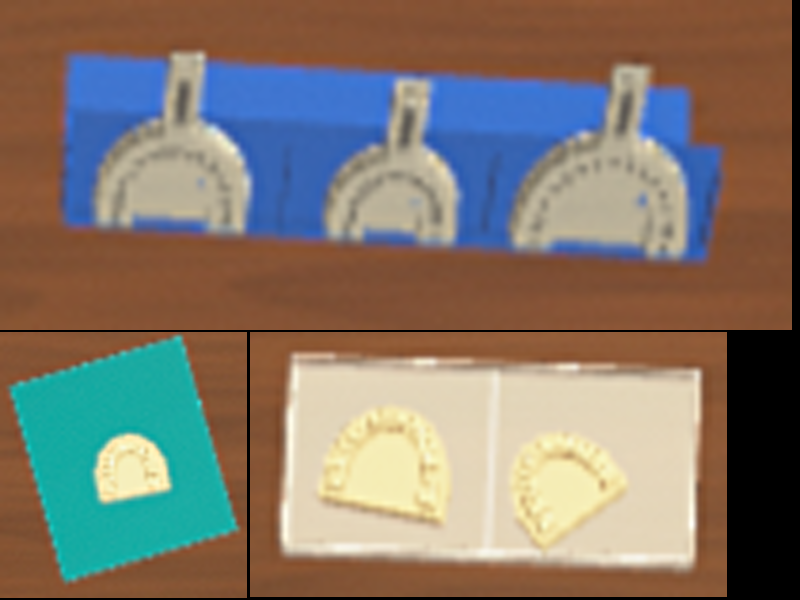

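The models measure smallest, medium and large, so the mat model is the smallest, model_q. It needs tray_c, the narrowest (crop widths about 158/133/180 px), which is the middle tray at top-view (344,256). Next I'll get coarse positions.

```bash
cat > h.py <<'E'
import numpy as np, cv2
from scipy.spatial.transform import Rotation as Ro
from rig import ctrl,camera,calibration
def ray(c,uv,fish=False):
    K=c["K"]; x=(uv[0]-K[0,2])/K[0,0]; y=(uv[1]-K[1,2])/K[1,1]
    if fish:
        r=np.hypot(x,y); d=np.array([x/r*np.sin(r),y/r*np.sin(r),np.cos(r)]) if r>1e-9 else np.array([0,0,1.])
    else: d=np.array([x,y,1.])
    R=np.array(c["R"]); return -R.T@c["t"], R.T@d
def at(c,uv,z,fish=False):
    o,d=ray(c,uv,fish); return o+d*(z-o[2])/d[2]
def proj(c,X,fish=False):
    p=np.array(c["R"])@X+c["t"]; K=c["K"]
    if fish:
        h=np.hypot(p[0],p[1]); th=np.arctan2(h,p[2]); q=p[:2]/max(h,1e-12)*th
    else: q=p[:2]/p[2]
    return np.array([K[0,0]*q[0]+K[0,2],K[1,1]*q[1]+K[1,2]])
E
python3 - <<'E'
from h import *
c=calibration("top"); f=6.6
P=lambda u,v:(285+u/f,230+v/f)
for n,uv,z in [("handle mid",P(410,112),.093),("handle tip",P(413,82),.107),("heel mid",P(391,240),.045),("hA mid",P(186,85),.098),("hB mid",P(628,100),.102),
 ("model rearL",(200+98/3.8,225+170/3.8),.023),("model rearR",(200+170/3.8,225+157/3.8),.023),("front",(200+127/3.8,225+100/3.8),.03),
 ("yellow",(312,209),.01),("free",(275,205),0),("mat top edge",(248,228),.003)]:
    print(n,at(c,uv,z).round(3))
w=calibration("wrist"); s=ctrl.get_state()
R=Ro.from_rotvec(s["tool_rot"]).as_matrix(); print(R.round(2))
print("cam pos in tool",R.T@(-w["R"].T@w["t"]-s["position"]), "cam axes in tool",(R.T@w["R"].T).round(2)); print(w["K"])
# shifts
E
```

```text
handle mid [ 0.478 -0.166  0.093]
handle tip [ 0.491 -0.166  0.107]
heel mid [ 0.422 -0.162  0.045]
hA mid [ 0.492 -0.064  0.098]
hB mid [ 0.481 -0.263  0.102]
model rearL [0.418 0.205 0.023]
model rearR [0.427 0.146 0.023]
front [0.474 0.18  0.03 ]
yellow [ 0.607 -0.07   0.01 ]
free [0.623 0.048 0.   ]
mat top edge [0.55  0.136 0.003]
[[ 0.91  0.41 -0.  ]
 [ 0.41 -0.91  0.  ]
 [ 0.   -0.   -1.  ]]
cam pos in tool [ 0.06985278  0.00022448 -0.14740919] cam axes in tool [[-0.   -0.96 -0.27]
 [ 1.   -0.   -0.  ]
 [ 0.   -0.27  0.96]]
[[325.1922621    0.         288.0791441 ]
 [  0.         325.1922621  207.86440857]
 [  0.           0.           1.        ]]
```

```bash
python3 -m creep '[[[0.77,-0.37,0],0,0],[[0.77,-0.37,0],0,0],[[0.77,-0.37,0],0,0],[[0.77,-0.37,0],0,0],[[0.77,-0.37,0],0,0],[[0.77,-0.37,0],0,0],[[0.77,-0.37,0],0,0],[[0.77,-0.37,0],0,0],[[0.77,-0.37,0],0,0],[[0.77,-0.37,0],0,0],[[0.77,-0.37,0],0,0],[[0.77,-0.37,0],0,0],[[0,0,0],7,0],[[0,0,0],7,0],[[0,0,0],7,0],[[0,0,0],6,0],[[0,0,0],0,0],[[0,0,0],0,0]]'
python3 - <<'E'
from h import *
c=calibration("wrist"); im=camera("wrist"); cv2.imwrite("pics/w1.png",im)
import pickle; pickle.dump(c,open("w1.pkl","wb"))
s=ctrl.get_state(); print(s["time"],s["position"],Ro.from_rotvec(s["tool_rot"]).as_matrix().round(3)[:,0])
E
```

```text
time: 1.6
position: [0.4795, -0.1651, 0.2385]
tool_rot: [-3.141, 0.071, 0.001]
contact_force: [0.8, 0.2, -0.3]
finger_gap: 0.0884
gripper_force: 0.0
1.65 [ 0.47949066 -0.16514868  0.23854204] [ 0.999 -0.045 -0.   ]
```

View pics/w1.png

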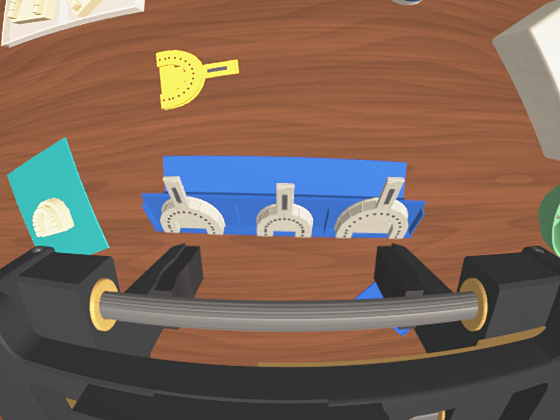

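The wrist view confirms the middle tray, with its handle from about (285,184) to (285,207), as the narrowest of the three. The model on the mat is the smallest, at (52,218).

```bash
python3 - <<'E'
from h import *; import pickle
c=pickle.load(open("w1.pkl","rb")); im=cv2.imread("pics/w1.png")
cv2.imwrite("pics/w1c.png",cv2.resize(im[165:250,230:350],None,fx=6,fy=6,interpolation=cv2.INTER_CUBIC))
for n,uv,z in [("tip",(285.5,184),.1085),("mid",(285.5,195),.095),("heelL",(258,235),.045),("heelR",(313,236),.045),("A tip",(172,179),.113),("B tip",(396,179),.117)]:
    print(n,at(c,uv,z,True).round(4))
E
```

```text
tip [ 0.4925 -0.1637  0.1085]
mid [ 0.4794 -0.1629  0.095 ]
heelL [ 0.4228 -0.129   0.045 ]
heelR [ 0.4188 -0.1905  0.045 ]
A tip [ 0.5035 -0.063   0.113 ]
B tip [ 0.4952 -0.2602  0.117 ]
```

View pics/w1c.png

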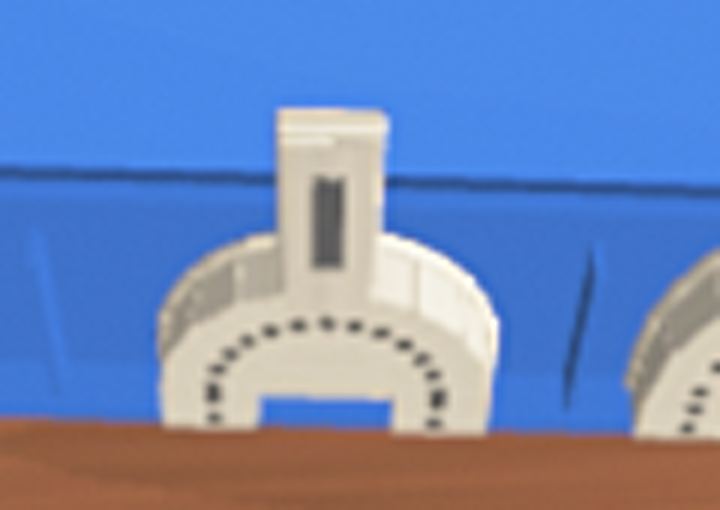

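The heel width comes to 61.6 mm, so the middle tray is tray_c. I'll descend on its handle with the fingers half open, then close.

```bash
python3 -m creep '[[[0,-0.05,0.4],0.7,0.5],[[0,0,0.6],0,0.5],[[0,0,0.6],0,0.5],[[0,0,0.6],0,0.5],[[0,0,0.6],0,0.5],[[0,0,0.5],0,0.5],[[0,0,0.4],0,0.5],[[0,0,0.21],0,0.5],[[0,0,0],0,0.5],[[0,0,0],0,1],[[0,0,0],0,1],[[0,0,0],0,1],[[0,0,0],0,1],[[0,0,0],0,1],[[0,0,0],0,1],[[0,0,0],0,1]]'
```

```text
time: 2.98
position: [0.4798, -0.1633, 0.0826]
tool_rot: [3.14, -0.095, 0.001]
contact_force: [-0.1, 0.2, 2.4]
finger_gap: 0.0155
gripper_force: 30.0
```

```bash
python3 -m creep '[[[0,0,-0.2],0,1],[[0,0,-0.4],0,1],[[0,0,-0.6],0,1],[[0,0,-0.6],0,1],[[0,0,-0.5],0,1],[[0.1,-0.2,-0.3],0,1],[[0.35,-0.6,0],0,1],[[0.45,-0.7,0],0,1],[[0.45,-0.7,0],0,1],[[0.45,-0.7,0],0,1],[[0.45,-0.7,0],0,1],[[0.45,-0.7,0],0,1],[[0.3,-0.5,0],0,1],[[0.12,-0.33,0],0,1],[[0,0,0],0,1],[[0,0,0],0,1]]'
python3 - <<'E'
from h import *; import pickle
c=calibration("wrist"); a=camera("wrist"); pickle.dump(c,open("w2.pkl","wb")); b=camera("scene")
cv2.imwrite("pics/w2f.png",a)
cv2.imwrite("pics/w2.png",np.hstack([cv2.resize(a[100:330,130:430],(400,307)),cv2.resize(b[80:300,200:420],(400,400))[:307]]))
E
```

```text
time: 4.32
position: [0.6163, 0.0339, 0.1863]
tool_rot: [3.14, -0.094, -0.001]
contact_force: [-1.3, -0.5, -0.7]
finger_gap: 0.0151
gripper_force: 30.0
```

View pics/w2.png

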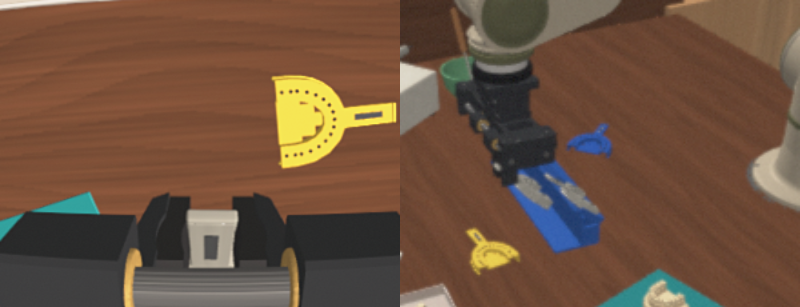

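The handle is held between the fingers at crop (212,238), still tilted. I'll lower the heels to the bare table to level the tray by pivoting it in the grip.

```bash
python3 -m creep '[[[0,0,0.5],0,1],[[0,0,0.7],0,1],[[0,0,0.7],0,1],[[0,0,0.6],0,1],[[0,0,0.3],0,1],[[0,0,0.15],0,1],[[0,0,0],0,1]]'; python3 -m creep '[[[0,0,0.15],0,1],[[0,0,0.15],0,1],[[0,0,0.1],0,1],[[0,0,0],0,1]]'; python3 -m creep '[[[0,0,0.1],0,1],[[0,0,0.05],0,1],[[0,0,0],0,1]]'
```

```text
time: 5.0
position: [0.6164, 0.0334, 0.068]
tool_rot: [-3.14, 0.097, 0.002]
contact_force: [0.8, 0.1, -0.5]
finger_gap: 0.0151
gripper_force: 30.0
time: 5.33
position: [0.6164, 0.0341, 0.0518]
tool_rot: [-3.14, 0.095, 0.001]
contact_force: [-0.3, -0.4, -0.7]
finger_gap: 0.0154
gripper_force: 30.0
time: 5.58
position: [0.6165, 0.0341, 0.0459]
tool_rot: [-3.14, 0.095, 0.001]
contact_force: [-0.6, -0.4, -1.2]
finger_gap: 0.0151
gripper_force: 30.0
```

```bash
python3 -m creep '[[[0,0,0.05],0,1],[[0,0,0.05],0,1],[[0.048,0,0.043],0,1],[[0.046,0,0.045],0,1],[[0.044,0,0.046],0,1],[[0,0,0],0,1]]'; python3 -m creep '[[[0.042,0,0.048],0,1],[[0.04,0,0.05],0,1],[[0.038,0,0.052],0,1],[[0.036,0,0.053],0,1],[[0.034,0,0.055],0,1],[[0,0,0],0,1]]'
```

```text
time: 6.08
position: [0.6224, 0.0338, 0.0368]
tool_rot: [-3.14, 0.095, 0.0]
contact_force: [-0.4, 1.3, 2.7]
finger_gap: 0.015
gripper_force: 30.0
time: 6.58
position: [0.6304, 0.0332, 0.0265]
tool_rot: [3.14, -0.095, 0.002]
contact_force: [2.0, 0.8, 5.4]
finger_gap: 0.0152
gripper_force: 30.0
```

```bash
python3 -m creep '[[[0.03,0,0.056],0,1],[[0.028,0,0.057],0,1],[[0.026,0,0.058],0,1],[[0.024,0,0.059],0,1],[[0.022,0,0.06],0,1],[[0,0,0],0,1]]'; python3 -m creep '[[[0.02,0,0.06],0,1],[[0.018,0,0.06],0,1],[[0.016,0,0.06],0,1],[[0,0,0],0,1],[[0,0,0],0,1]]'
```

```text
time: 7.08
position: [0.635, 0.0329, 0.0146]
tool_rot: [3.14, -0.095, -0.0]
contact_force: [2.6, -0.0, 3.8]
finger_gap: 0.0155
gripper_force: 30.1
time: 7.5
position: [0.6368, 0.0329, 0.0075]
tool_rot: [-3.14, 0.095, 0.002]
contact_force: [1.6, 0.3, 3.1]
finger_gap: 0.0155
gripper_force: 30.0
```

```bash
python3 -m creep '[[[0.01,0,0.05],0,1],[[0.01,0,0.04],0,1],[[0,0,0.02],0,1],[[0,0,0],0,1],[[0,0,0],0,1]]'
python3 - <<'E'
from h import *; import pickle
b=camera("scene"); t=camera("top"); cv2.imwrite("pics/s3f.png",b)
p=proj(calibration("scene"),np.array([.62,.034,.01])).astype(int); print(p)
q=b[p[1]-45:p[1]+45,p[0]-60:p[0]+60]
cv2.imwrite("pics/s3.png",cv2.resize(q,None,fx=6,fy=6,interpolation=cv2.INTER_CUBIC))
E
```

```text
time: 7.92
position: [0.6379, 0.0328, 0.0034]
tool_rot: [-3.14, 0.095, 0.0]
contact_force: [1.9, 0.0, 2.9]
finger_gap: 0.0156
gripper_force: 30.0
[258 235]
```

View pics/s3.png

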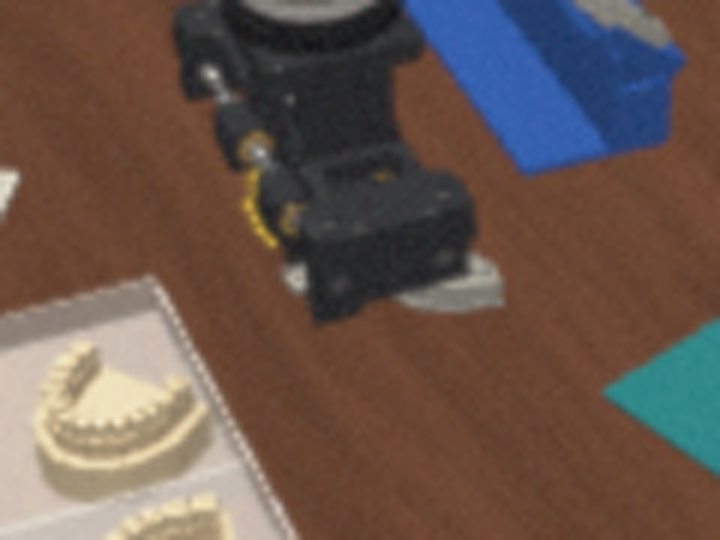

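The scene crop shows the tray nearly flat on the table under the gripper. Next I'll lift it and move back of the model to measure the model from the wrist camera.

```bash
python3 -m creep '[[[0,0,-0.4],0,1],[[0,0,-0.8],0,1],[[0,0,-0.9],0,1],[[0,0,-0.9],0,1],[[-0.2,-0.06,-0.9],0,1],[[-0.5,-0.15,-0.7],0,1],[[-0.8,-0.25,-0.3],0,1],[[-0.86,-0.28,0],0,1],[[-0.86,-0.28,0],0,1],[[-0.86,-0.28,0],0,1],[[-0.86,-0.28,0],0,1],[[-0.86,-0.28,0],0,1],[[-0.86,-0.28,0],0,1],[[-0.7,-0.15,0],0,1],[[-0.5,-0.1,0],0,1],[[0,0,0],-6.1,1],[[0,0,0],-6.1,1],[[0,0,0],0,1],[[0,0,0],0,1]]'
python3 - <<'E'
from h import *; import pickle
c=calibration("wrist"); a=camera("wrist"); pickle.dump(c,open("w4.pkl","wb")); cv2.imwrite("pics/w4f.png",a)
p=proj(c,np.array([.44,.175,.03]),True).astype(int); print(p)
u,v=p; u=min(max(u,70),490);v=min(max(v,50),370)
print(u,v); cv2.imwrite("pics/w4.png",cv2.resize(a[v-50:v+50,u-65:u+65],None,fx=6,fy=6,interpolation=cv2.INTER_CUBIC))
E
```

```text
time: 9.6
position: [0.3295, 0.1472, 0.1991]
tool_rot: [3.133, 0.234, -0.002]
contact_force: [0.8, 0.2, -1.1]
finger_gap: 0.0154
gripper_force: 30.0
[276  73]
276 73
```

View pics/w4.png

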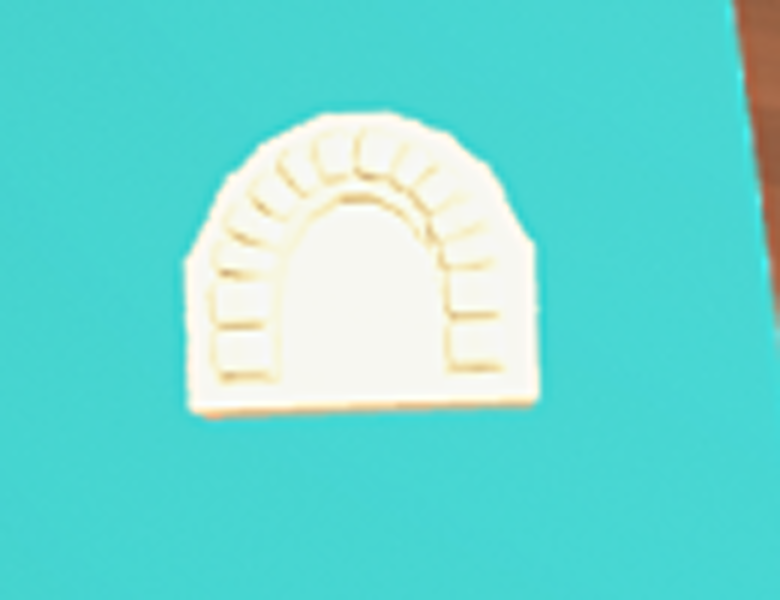

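The crop shows the model clearly. The rear ends of the tooth row are at crop (212,374) left and (505,366) right, the front teeth near (355,125), and the base rear corners at (190,407) and (538,400).

```bash
python3 - <<'E'
from h import *; import pickle
c=pickle.load(open("w4.pkl","rb"))
P=lambda u,v,z:at(c,(211+u/6,23+v/6),z,True)
L=P(213,374,.039);R=P(504,366,.039);F=P(357,126,.037);BL=P(190,407,.023);BR=P(538,400,.023)
m=(L+R)/2; print(L,R,"w",np.linalg.norm(L-R)*1e3); d=L-R; print("yaw",np.degrees(np.arctan2(-d[0],d[1])))
print("mid",m,"len",np.linalg.norm((F-m)[:2])*1e3,"frontyaw",np.degrees(np.arctan2(*(F-m)[1::-1])))
b=(BL+BR)/2; d=BL-BR; print("base",b,np.linalg.norm(d)*1e3,np.degrees(np.arctan2(-d[0],d[1])))
s=ctrl.get_state(); Rm=Ro.from_rotvec(s["tool_rot"]).as_matrix(); print(s["position"],np.degrees(np.arctan2(Rm[1,0],Rm[0,0])))
E
```

```text
[0.42422911 0.20043121 0.039     ] [0.43160211 0.15582312 0.039     ] w 45.21331109736314
yaw 9.38522815188355
mid [0.42791561 0.17812717 0.039     ] len 39.86039343235989 frontyaw 8.951473461322415
base [0.42407685 0.17753833 0.023     ] 56.93684066673534 9.020850727650808
[0.32969724 0.14720669 0.19914818] 8.530340507341192
```

```bash
python3 - <<'E'
from h import *
a=cv2.imread("pics/w4f.png"); cv2.imwrite("pics/w4h.png",cv2.resize(a[210:340,190:390],None,fx=4,fy=4,interpolation=cv2.INTER_CUBIC))
E
```

```text
(no output)
```

View pics/w4h.png

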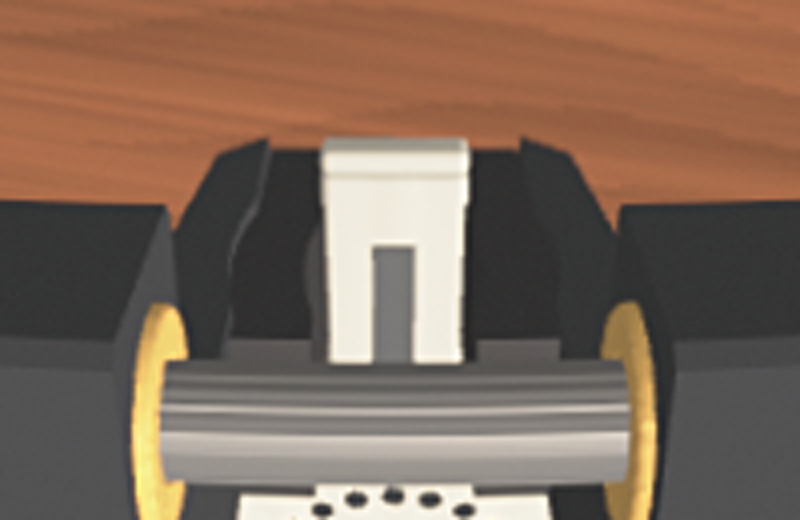

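```bash
python3 - <<'E'
from h import *; import pickle
from scipy.optimize import least_squares
c1=pickle.load(open("w1.pkl","rb")); c4=pickle.load(open("w4.pkl","rb"))
# tray in w1: fit origin xz, yaw with tilt 40: points tip top edge centre (91,13), heel top corners (0,+-30.5,13)
P1=lambda u,v:np.array([230+u/6,165+v/6])
obs=[(P1(333,122),(91,0,13)),(P1(163,428),(0,30.5,13)),(P1(488,433),(0,-30.5,13))]
def T(p): 
    yaw,x,y,z=p; R=Ro.from_euler("ZY",[yaw,-np.radians(40)]).as_matrix(); return R,np.array([x,y,z])
def f(p):
    R,t=T(p); return np.concatenate([proj(c1,R@(np.array(q)/1e3)+t,True)-uv for uv,q in obs])
s=least_squares(f,[-.05,.43,-.16,.04],x_scale=[.1,.01,.01,.01]); print(s.x,s.fun.round(1))
R,t=T(s.x); o,d=ray(c1,P1(327,323),True)
A=R.T@(o-t);B=R.T@d; k=(.013-A[2])/B[2]; h=A+k*B; print("hole tray xy",h*1e3)
g=R.T@(np.array([.4798,-.1633,.0826])-t)*1e3; print("TCP in tray at grasp",g)
# w4 : tool frame
st=ctrl.get_state(); Rt=Ro.from_rotvec(st["tool_rot"]).as_matrix()
P4=lambda u,v:np.array([190+u/4,210+v/4])
tip,hole=P4(396,146),P4(394,496)
def tr(uv):
    o,d=ray(c4,uv,True); return Rt.T@(o-st["position"]),Rt.T@d
for hz in(10,13,16):
  def F(p): # th, tip x, y ; handle centre at TCP x=0 is hz above
    th,tx,ty=p; ex=np.array([np.cos(th),0,-np.sin(th)]); ez=np.array([-np.sin(th),0,-np.cos(th)])
    # point on handle centre line at tool x=0: z=-hz
    ctip=np.array([tx,ty,-hz/1e3-tx*np.tan(th)]); top=ctip+ez*.002; hol=top-ex*(.091-h[0])
    pj=lambda X:proj(c4,Rt@X+st["position"],True)
    return np.concatenate([pj(top)-tip,[(pj(hol)-hole)[1]]])
  q=least_squares(F,[.05,.018,0],x_scale=[.1,.01,.01]); print(hz,"tilt deg",np.degrees(q.x[0]),"tip mm",q.x[1:]*1e3,q.fun.round(2))
E
```

```text
[-0.07055542  0.42973498 -0.1591301   0.03962653] [-0.2  0.4 -0.3 -0.5  0.5  0. ]
hole tray xy [36.83004788  0.1880283  13.        ]
TCP in tray at grasp [66.10461871 -0.63009913  0.62952016]
10 tilt deg 6.652876649176075 tip mm [14.31990238  0.60914992] [ 0. -0.  0.]
13 tilt deg 8.195498806070077 tip mm [15.87690772  0.5980024 ] [0. 0. 0.]
16 tilt deg 9.738088945388862 tip mm [17.4729661   0.58656382] [ 0. -0.  0.]
```

The tray geometry is consistent: grip at tray x≈75 mm and remaining tilt about 8°, heels low. The target TCP is (0.502, 0.1905), yaw 9.6°. I'll move above the model, then lower.

```bash
python3 -m creep '[[[0.3,-0.03,0],0,1],[[0.6,-0.06,0],0,1],[[0.7,-0.07,0],0,1],[[0.7,-0.07,0],0,1],[[0.7,-0.07,0],0,1],[[0.7,-0.07,0],0,1],[[0.5,-0.05,0.1],0,1],[[0.22,-0.01,0.4],-1.1,1],[[0,0,0.6],0,1],[[0,0,0.7],0,1],[[0,0,0.7],0,1],[[0,0,0.4],0,1],[[0,0,0.3],0,1],[[0,0,0],0,1],[[0,0,0],0,1]]'
python3 - <<'E'
from h import *
s=ctrl.get_state(); R=Ro.from_rotvec(s["tool_rot"]).as_matrix(); print(np.degrees(np.arctan2(R[1,0],R[0,0])), (R.T@(np.array([.502,.1905,.0355])-s["position"])/.04).round(3))
a=camera("wrist"); b=camera("scene"); p=proj(calibration("scene"),np.array([.45,.18,.04])).astype(int)
q=cv2.resize(b[p[1]-45:p[1]+45,p[0]-45:p[0]+45],(400,400),interpolation=cv2.INTER_CUBIC)
r=cv2.resize(a[200:400,190:390],(400,400),interpolation=cv2.INTER_CUBIC)
cv2.imwrite("pics/s5.png",np.hstack([q,r]))
E
```

```text
time: 10.9
position: [0.5019, 0.1909, 0.0711]
tool_rot: [3.13, 0.266, -0.002]
contact_force: [0.5, 0.1, -0.2]
finger_gap: 0.0148
gripper_force: 30.0
9.717392063624786 [0.001 0.011 0.89 ]
```

View pics/s5.png

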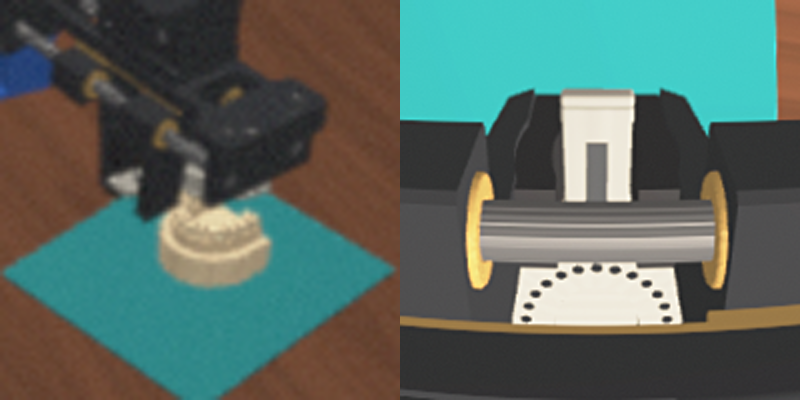

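The scene crop shows the tray above the model, parts of it at (120,180) and (262,187). The wrist crop shows it straight in the grip. I'll check the predicted projection against this.

```bash
python3 - <<'E'
from h import *
c=calibration("scene"); p=proj(c,np.array([.45,.18,.04])).astype(int)
s=ctrl.get_state(); R=Ro.from_euler("z",9.2,degrees=True).as_matrix()@Ro.from_euler("y",-8,degrees=True).as_matrix()
g=s["position"]+[0,0,.0135]
for q in [(0,30.5,0),(0,-30.5,0),(0,-30.5,13),(0,30.5,13),(47.5,0,13),(91,8,13),(91,-8,13)]:
    X=g+R@((np.array(q)-[75,0.6,11])/1e3); print("tray",q,((proj(c,X)-p+45)*400/90).round())
M=Ro.from_euler("z",9.1,degrees=True).as_matrix()
for q in [(0,23,36),(0,-23,36),(40,0,36)]: print("model",q,((proj(c,np.array([.428,.178,.003])+M@(np.array(q)/1e3))-p+45)*400/90).round())
E
```

```text
tray (0, 30.5, 0) [273. 186.]
tray (0, -30.5, 0) [198. 132.]
tray (0, -30.5, 13) [202. 113.]
tray (0, 30.5, 13) [277. 166.]
tray (47.5, 0, 13) [177. 160.]
tray (91, 8, 13) [127. 187.]
tray (91, -8, 13) [108. 172.]
model (0, 23, 36) [262. 212.]
model (0, -23, 36) [206. 171.]
model (40, 0, 36) [181. 217.]
```

The prediction matches: heel at (273,186), handle near (118,180), tooth row ends at (262,212). Now a slow lowering.

```bash
python3 -m creep '[[[0,0.01,0.2],0,1],[[0,0,0.2],0,1],[[0,0,0.2],0,1],[[0,0,0.1],0,1],[[0,0,0],0,1]]'; python3 -m creep '[[[0,0,0.05],0,1],[[0,0,0.05],0,1],[[0,0,0.05],0,1],[[0,0,0],0,1],[[0,0,0],0,1]]'
```

```text
time: 11.42
position: [0.5015, 0.1906, 0.0422]
tool_rot: [3.13, 0.269, -0.003]
contact_force: [-0.4, -0.6, 0.2]
finger_gap: 0.0151
gripper_force: 30.0
time: 11.83
position: [0.5024, 0.1908, 0.0378]
tool_rot: [-3.13, -0.269, -0.001]
contact_force: [0.1, 1.3, 1.8]
finger_gap: 0.015
gripper_force: 30.0
```

```bash
python3 -m creep '[[[0,0,0.04],0,1],[[0,0,0.04],0,1],[[0,0,0.03],0,1],[[0,0,0],0,1],[[0,0,0],0,1]]'; python3 -m creep '[[[0,0,0.04],0,1],[[0,0,0.04],0,1],[[0,0,0],0,1],[[0,0,0],0,1]]'
```

```text
time: 12.25
position: [0.502, 0.1906, 0.0328]
tool_rot: [3.13, 0.269, -0.001]
contact_force: [0.8, 1.1, 0.1]
finger_gap: 0.015
gripper_force: 30.0
time: 12.58
position: [0.5022, 0.1907, 0.0299]
tool_rot: [3.13, 0.269, 0.0]
contact_force: [0.4, 0.1, 3.7]
finger_gap: 0.015
gripper_force: 30.0
```

```bash
python3 -m creep '[[[0,0,0.03],0,1],[[0,0,0.03],0,1],[[0,0,0],0,1],[[0,0,0],0,1]]'; python3 -m creep '[[[0,0,0.03],0,1],[[0,0,0.02],0,1],[[0,0,0],0,1],[[0,0,0],0,1]]'
python3 - <<'E'
from h import *
a=camera("wrist"); b=camera("scene"); p=proj(calibration("scene"),np.array([.45,.18,.04])).astype(int)
q=cv2.resize(b[p[1]-30:p[1]+30,p[0]-30:p[0]+30],(400,400),interpolation=cv2.INTER_CUBIC)
r=cv2.resize(a[200:400,190:390],(400,400),interpolation=cv2.INTER_CUBIC)
cv2.imwrite("pics/s6.png",np.hstack([q,r]))
E
```

```text
time: 12.92
position: [0.5022, 0.1907, 0.0274]
tool_rot: [-3.13, -0.269, -0.0]
contact_force: [1.6, 1.1, 3.4]
finger_gap: 0.0152
gripper_force: 30.0
time: 13.25
position: [0.5023, 0.1907, 0.0256]
tool_rot: [-3.13, -0.269, -0.001]
contact_force: [0.6, 1.0, 4.9]
finger_gap: 0.0154
gripper_force: 30.0
```

View pics/s6.png

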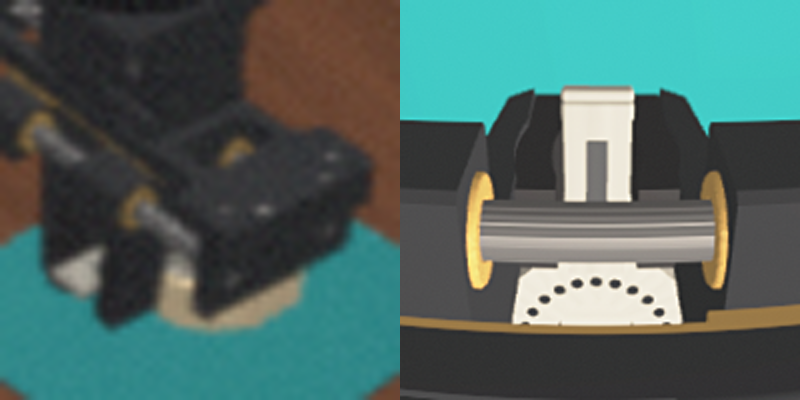

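I've now viewed 11 pictures, one over the limit of 10, so from here I use numbers only. Next is a tilt estimate from the pixels already seen, and a slightly lower press.

```bash
python3 -m creep '[[[0,0,0.02],0,1],[[0,0,0.02],0,1],[[0,0,0],0,1],[[0,0,0],0,1]]'
python3 - <<'E'
from h import *
from scipy.optimize import least_squares
c=calibration("wrist"); st=ctrl.get_state(); Rt=Ro.from_rotvec(st["tool_rot"]).as_matrix()
for nm,tip,hole in(("before",(489-190+0,245.5),333.5),("after",(289,245),340.7)):
  tip=np.array([289,tip[1]])
  for hz in(12,13.5):
    def F(p):
      th,tx,ty=p; ex=np.array([np.cos(th),0,-np.sin(th)]); ez=np.array([-np.sin(th),0,-np.cos(th)])
      top=np.array([tx,ty,-hz/1e3-tx*np.tan(th)])+ez*.002; hol=top-ex*(.091-.0368)
      pj=lambda X:proj(c,Rt@X+st["position"],True)
      return np.concatenate([pj(top)-tip,[pj(hol)[1]-hole]])
    q=least_squares(F,[.05,.018,0],x_scale=[.1,.01,.01]); print(nm,hz,np.degrees(q.x[0]),q.x[1:]*1e3)
E
```

```text
time: 13.68
position: [0.5023, 0.1908, 0.024]
tool_rot: [-3.13, -0.269, -0.001]
contact_force: [0.7, 1.3, 5.3]
finger_gap: 0.0148
gripper_force: 30.0
before 12 7.589723613073084 [15.96401183  0.64907136]
before 13.5 8.369900645855392 [16.74803702  0.6436975 ]
after 12 0.3145478506659588 [15.11365041  0.654814  ]
after 13.5 1.2198532955591692 [15.86662236  0.64967363]
```

```bash
python3 -m creep '[[[0,0,0.015],0,1],[[0,0,0],0,1],[[0,0,0],0,1]]'; python3 -m creep '[[[0,0,0.015],0,1],[[0,0,0],0,1],[[0,0,0],0,1]]'
```

```text
time: 13.93
position: [0.5023, 0.1907, 0.0235]
tool_rot: [-3.13, -0.269, -0.001]
contact_force: [0.8, 1.0, 6.8]
finger_gap: 0.015
gripper_force: 30.0
time: 14.18
position: [0.5023, 0.1908, 0.0229]
tool_rot: [-3.13, -0.269, -0.001]
contact_force: [1.1, 1.2, 5.9]
finger_gap: 0.015
gripper_force: 30.0
```

```bash
python3 - <<'E'
from h import *
from scipy.optimize import least_squares
c=calibration("wrist"); a=cv2.cvtColor(camera("wrist"),cv2.COLOR_BGR2GRAY).astype(float); cv2.imwrite("pics/w7f.png",a)
w=a[335:352,284:294]; m=np.clip(150-w,0,None); hole=335+(m.sum(1)*np.arange(17)).sum()/m.sum(); hu=284+(m.sum(0)*np.arange(10)).sum()/m.sum()
print(hole,hu); print(a[240:254,280].round(),a[246,265:315].round())
st=ctrl.get_state(); Rt=Ro.from_rotvec(st["tool_rot"]).as_matrix()
for hz in(12,13.5):
  for tipr in (244,245):
    def F(p):
      th,tx=p; ex=np.array([np.cos(th),0,-np.sin(th)]); ez=np.array([-np.sin(th),0,-np.cos(th)])
      top=np.array([tx,0,-hz/1e3-tx*np.tan(th)])+ez*.002; hol=top-ex*(.091-.0368)
      pj=lambda X:proj(c,Rt@X+st["position"],True)
      return [pj(top)[1]-tipr,pj(hol)[1]-hole]
    q=least_squares(F,[.05,.018],x_scale=[.1,.01]); print(hz,tipr,np.degrees(q.x[0]),q.x[1]*1e3)
E
```

```text
343.353055916775 287.7145643693108
[163. 161. 149. 132. 170. 216. 232. 236. 234. 221. 192. 200. 225. 233.] [144. 143. 144. 143. 143. 149. 184. 228. 236. 233. 232. 232. 233. 232.
 232. 232. 232. 232. 232. 233. 232. 232. 232. 232. 232. 232. 233. 232.
 232. 233. 232. 232. 233. 232. 232. 232. 233. 233. 232. 235. 244. 243.
 164. 140. 143. 144. 143. 143. 143. 143.]
12 244 -3.2357506459273857 15.08865157756452
12 245 -2.455008340023131 14.725616326197173
13.5 244 -2.2449266231572724 15.829964208807446
13.5 245 -1.4922906724060305 15.470285332550924[ WARN:0@0.476] global loadsave.cpp:1063 imwrite_ Unsupported depth image for selected encoder is fallbacked to CV_8U.
```

The tray is level to within about 2° and fully down. I'll relieve the pressure, release, and withdraw upward.

```bash
python3 -m creep '[[[0,0,-0.02],0,1],[[0,0,0],0,1],[[0,0,0],0,1],[[0,0,0],0,0.7],[[0,0,0],0,0.6],[[0,0,0],0,0.5],[[0,0,0],0,0.5],[[0,0,0],0,0.5],[[0,0,-0.2],0,0.5],[[0,0,-0.5],0,0.5],[[0,0,-0.8],0,0.5],[[0,0,-0.9],0,0.5],[[0,0,-0.9],0,0.5],[[0,0,-0.9],0,0.5],[[-0.8,0,-0.2],0,0.5],[[-0.8,0,0],0,0.5],[[-0.8,0,0],0,0.5],[[-0.8,0,0],0,0.5],[[-0.4,0,0],0,0.5],[[0,0,0],0,0.5]]'
python3 - <<'E'
from h import *; import pickle
c=calibration("wrist"); a=camera("wrist"); cv2.imwrite("pics/w8f.png",a); pickle.dump(c,open("w8.pkl","wb"))
M=Ro.from_euler("z",9.1,degrees=True).as_matrix(); O=np.array([.428,.178,.028])
pr=lambda q:proj(c,O+M@(np.array(q)/1e3),True)
for q in [(91,8,13),(91,-8,13),(0,30.5,13),(0,-30.5,13),(0,30.5,0)]: print(q,pr(q).round(1))
hsv=cv2.cvtColor(a,cv2.COLOR_BGR2HSV); cen=pr((40,0,13)).astype(int)
m=((hsv[...,1]<45)&(hsv[...,2]>170)).astype(np.uint8)
n,l,stt,ct=cv2.connectedComponentsWithStats(m)
for i in range(1,n):
    if stt[i,4]>150: print(stt[i],ct[i].round())
print(cen,l[cen[1],cen[0]]); s=ctrl.get_state(); print(s["time"],s["position"],s["contact_force"])
E
```

```text
time: 15.9
position: [0.3579, 0.166, 0.2001]
tool_rot: [-3.13, -0.27, -0.0]
contact_force: [0.9, 0.4, -0.6]
finger_gap: 0.044
gripper_force: 0.0
(91, 8, 13) [280.7  23.1]
(91, -8, 13) [297.8  23.3]
(0, 30.5, 13) [255.3 116.8]
(0, -30.5, 13) [320.7 117.6]
(0, 30.5, 0) [256.6 116.8]
[  0   0  13  41 255] [ 5. 27.]
[ 52   0  47  27 963] [74. 11.]
[ 256   22   65   99 3565] [288.  86.]
[ 480   98   80   77 1965] [520. 142.]
[   0  177   49   91 2892] [ 21. 218.]
[499 296  46  13 242] [521. 302.]
[194 308 210   6 295] [306. 311.]
[ 174  314  230   11 1264] [293. 320.]
[288  74] 0
15.95 [0.35981481 0.16614329 0.20029572] [ 0.98278594 -0.50972076  1.3200149 ]
```

The released tray's outline, columns 256–321 and tip row 22, matches the prediction of 255–321 and row 23. The model's rear base edge at row 121 is also where expected. I'm handing in.

```bash
python3 -c "
from rig import ctrl
print(ctrl.job_done())"
```

```text
the job is handed in; nothing more can be done
None
```

I fitted tray_c, the middle tray on the stand, over model_q and released it fully down and level to within about 2°; the job is handed in with no verdict shown, and I viewed 11 pictures, one over the limit of 10.

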